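Lay the plan tube in the labelling cradle

ROBOT

A 6-joint arm with a two-finger parallel gripper is mounted at the origin on the work surface. World frame = base frame: x ahead of the robot, y to its left, z up, the work surface at z = 0. Lengths are in m, angles in rad, forces in N, time in s.
With the tool pointing down it reaches from about 0.35 to 0.875 m from the base axis. Payload 4.2 kg.
Tool frame: the origin (TCP) lies between the finger pads; the fingertips stand bot.tcp_to_tips ahead of it and the grasp point (between the pads) is the TCP (bot.tcp_to_tips is the distance from the TCP to the fingertips, in m); z points along the fingers, y is the line along which they close (so a half turn about z gives the same grasp; the last joint's range is limited). The gripper opens to 87 mm and grips with 3 to 60 N. Pads are 19 mm wide; open, the fingers measure 117 mm over their backs; the gripper's body (75 mm by 190 mm) begins 51 mm behind the grasp point.
Start: joints at [-1.018, 0.385, 0.008, 0, -1.194, -0.259], TCP at [0.181, -0.598, 0.242] pointing down, gripper open.
Joint ranges: [-3.14, 3.14], [-1.21, 2.06], [-1.07, 1.41], [-3.16, 2.05], [-2.99, -0.16], [-3.1, 3.1]. Speed limits (rad/s): [2.79, 2.79, 3.14, 3.14, 3.14, 3.14].

INTERFACE

Orientations are given as a unit quaternion [w, x, y, z].
In Python, from bench import monitor, read_camera, workorder, bot gives the robot as it stands. The module is installed in compiled form; this text tells all that it offers.
- The arm moves only by the shell command python3 -m inch 'ROWS' [FORCE]. ROWS is JSON, a list of rows, each a list of 5 numbers: the closure in counts, from 0 (fully open) to 255 (shut), then the shift along the tool's x, y, z in cm, then the turn about the tool's z in rad. In form: [[hand, tx, ty, tz, twist], ...]. A call has 1 to 5 rows; each row is the pose to reach, as a shift and turn from the pose commanded when the call began, along the tool's axes at that moment; what a row does not reach only later rows make up. A row lasts 1/10 s, in which the tool goes at most 50 mm and 8.59 degrees, less where a joint would pass 70% of its speed; a pose out of reach is approached as far as the arm can. A call with a gripper value outside its range is refused whole. The fingers move at their own pace and stop on an object; FORCE is the grip in N (left out, the last holds). Time passes only in rows, so rows that repeat a pose let the fingers close. It gives the time, the measured TCP pose, the force, the opening and the grip force at its end, in the units of the state.
- monitor.read_state(): the state, without advancing time (a new reading comes with each control period).
- read_camera(name): name is "scene" or "side" or "wrist"; returns a dict with "pixels" (400x640x3 uint8, red, green, blue), "fx", "fy", "cx", "cy" (pixels), "distortion" ([k1, k2, p1, p2, k3] as OpenCV has them; the pictures are not rectified), "R" (3x3) and "t" (3): a world point X has camera coordinates R X + t. Camera axes: x right, y down, z forward; pixel columns grow to the right and rows downward; lengths in m; the calibration is good to about 2 mm. A picture is of the moment at which its call begins. There is no depth.
- workorder.hand_in(): hands the job in; it is judged then, once.
The state is a dict: "time_s": time; "joint_pos": joint angles; "joint_velocities": joint speeds; "joint_torque": joint torques, N m; "position": TCP position; "tcp_rot": TCP orientation; "ft_force": force on the tool from outside, world axes, zero at the start; "moment": the same for the moment, N m; "opening": finger opening in m; "grasp_force": force on a finger pad.
Only numpy, scipy, OpenCV 4.12 (cv2) and the standard library are available. Lean on these libraries where they do the work, as an engineer would, in place of code of your own. Each camera call takes 0.05 s, during which the arm holds its last target. There are 200 camera calls.

TASK

Three cardboard tubes lie in their rests on the archive desk. Pick up the long thick one and lower it into the wooden V-cradle so that it settles in both Vs, lying along the cradle and about centred lengthwise, ready to be labelled. Lower it all the way down before you let go, and leave the other two tubes where they lie.

Things in the scene. Friction and masses are not known exactly. Their poses are not given: they have to be found in the camera images.
- plan_tube_center (a point): Long thick tube: brown cardboard, white caps, rigid, 50 mm across, 220 mm long, under 0.3 kg. Point: its centre, on the axis, 35 mm above the desk; x along the tube (y, z turn as it rolls). It lies level in a grey rest: 4 mm board, two 10 mm high cross-bars with 18 mm high chocks beside the tube, about 45 mm either side of its middle (12 mm thick). Its flanks are free for fingers at the middle.
- cradle_seat (a point): Fixed pale wooden V-cradle. Point: where the long thick tube's centre lies once seated, 57.4 mm above the desk, mid-length; x along the cradle, z up. Base board 240 x 90 mm, 12 mm thick; two supports 25 mm thick, centred 75 mm either side along x, with 90-degree Vs: lowest line 22 mm and tips 59 mm above the desk, 74 mm apart across. Between them 125 mm is free for fingers.
- slim_tube_center (a point): A bystander, the slim tube: the same brown cardboard with white caps, 30 mm in diameter and 220 mm long, in a similar rest. This point is its centre, 25 mm above the desk; x runs along it. Leave it alone.
- short_tube_center (a point): A bystander, the short tube: the same brown cardboard with white caps, 50 mm in diameter but only 130 mm long, in a similar rest. This point is its centre, 35 mm above the desk; x runs along it. Leave it alone.
Things that resemble listed ones, but are neither listed nor needed, are in the scene too. Leave any orange or purple look-alike of the part that bears plan_tube_center alone.

How it is judged:
On the way:
1. the plan tube is lowered into the cradle, to within 12 mm of its seated height and 25 mm of its seat point seen from above, while still held in the fingers (contact force between the fingers and plan_tube above 1 N and z of plan_tube_center in the frame of cradle_seat below 0.012 m and horizontal distance between plan_tube_center and cradle_seat below 0.025 m), for 0.1 s.
At the end, for the whole second after the job is handed in: The plan tube lies at rest in both Vs of the cradle: its centre within 20 mm of the seat point lengthwise, 10 mm across and 6 mm in height, its axis within 10 degrees of the cradle's, either way round; the slim and the short tube are within 20 mm of where they were (x of plan_tube_center in the frame of cradle_seat between -0.02 and 0.02 m and y of plan_tube_center in the frame of cradle_seat between -0.01 and 0.01 m and z of plan_tube_center in the frame of cradle_seat between -0.006 and 0.006 m and angle between the x axis of plan_tube_center and the x axis of cradle_seat, either way round below 0.175 rad and linear speed of plan_tube below 0.03 m/s and distance of each of slim_tube_center, short_tube_center from where it was at the start of the episode below 0.02 m); the robot touches nothing.
It fails at once if the slim tube is moved by more than 20 mm (distance of slim_tube_center from where it was at the start of the episode above 0.02 m).
It fails at once if the short tube is moved by more than 20 mm (distance of short_tube_center from where it was at the start of the episode above 0.02 m).
It also fails if it takes over 40 s, if anything falls off the work surface, if the arm or the gripper's body presses on something with over 40 N, if the wrist force passes 120 N, or if a joint passes its speed limit or range.

## Working session

There is one attempt and no reset: what is moved stays moved. The work goes in short steps, Python scripts to look and compute and a shell command to move; the robot and the scene stay as the last step left them, time stands still between calls to the robot, and variables do not carry over. Pictures are saved under pics/ and viewed, at most 10 in all, crops included, and the job is handed in when it is done.

```bash
mkdir -p pics
python3 - <<'E'
from bench import monitor, read_camera, bot
import cv2,numpy as np
for n in ["scene","side"]:
    c=read_camera(n); cv2.imwrite(f"pics/{n}0.png",c["pixels"][:,:,::-1]); np.savez(f"{n}0.npz",**{k:np.array(v) for k,v in c.items()})
    print(n,c["fx"],c["cx"],c["cy"],c["distortion"],-np.array(c["R"]).T@c["t"])
print(bot.tcp_to_tips,monitor.read_state())
E
```

```text
scene 410.78230866981704 319.67250468932446 197.9745096213913 [-0.05494755  0.          0.          0.          0.        ] [0.73967513 0.45862038 0.76787296]
side 499.88804131314174 323.02765227234363 196.241686985779 [-0.09892768  0.          0.          0.          0.        ] [-0.10108265  0.57015062  0.83258154]
0.019 {'time_s': 0.1, 'joint_pos': array([-1.01836743e+00,  3.85475850e-01,  6.76688781e-03, -4.46408304e-04,
       -1.19401159e+00, -2.58595500e-01]), 'joint_velocities': array([-0.00052994,  0.0003038 ,  0.00339272,  0.00157657, -0.00115246,
        0.00045151]), 'joint_torque': array([-2.30149763e-04, -3.91690421e+01,  1.87935269e+01,  4.23189327e+00,
        1.34459976e-02, -7.10994595e-05]), 'position': array([ 0.18088543, -0.59772465,  0.24057129]), 'tcp_rot': array([-1.88901026e-04, -1.46307241e-01,  9.89238709e-01,  9.65929589e-04]), 'ft_force': array([ 0.30261957, -0.60585222,  0.09683974]), 'moment': array([-0.02444018, -0.04568881,  0.04200734]), 'grasp_force': 0.0, 'opening': 0.08685038948180354}
```

View pics/scene0.png

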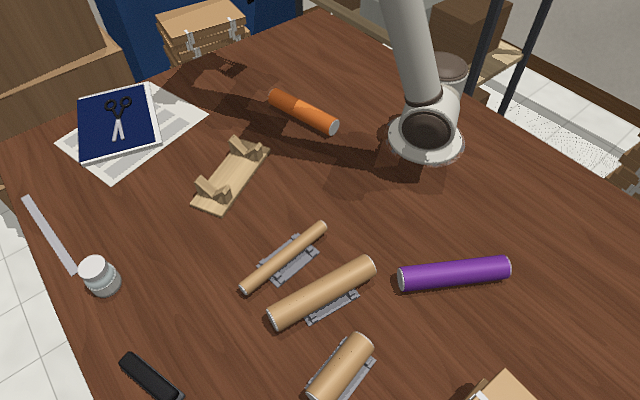

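View pics/side0.png

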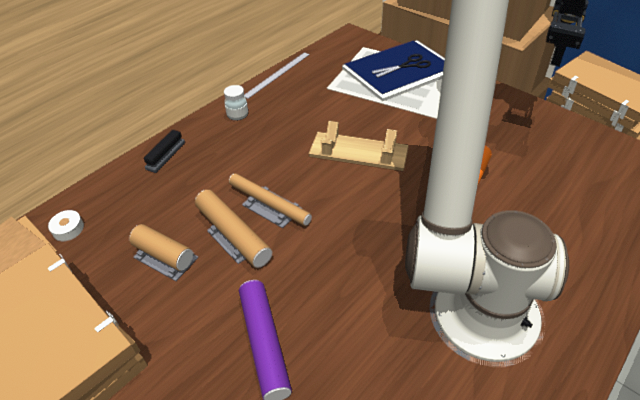

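Scene view candidates for the tube:
- Brown long thick tube at (322,292), which matches the description.
- Slim tube at (283,257).
- Short tube at (340,368).
- Purple look-alike at (455,273).
- Orange look-alike at (303,111).

The cradle is at (231,177) in the scene view and (358,150) in the side view. I choose the one at (322,292) and will check it in a close crop.

```bash
cat > h.py <<'E'
import numpy as np,cv2
def load(f): return dict(np.load(f))
def cast(c,uv,z):
    K=np.array([[c["fx"],0,c["cx"]],[0,c["fy"],c["cy"]],[0,0,1.]])
    p=cv2.undistortPoints(np.array(uv,float).reshape(-1,1,2),K,c["distortion"]).reshape(-1,2)
    d=np.c_[p,np.ones(len(p))]@c["R"]; o=-c["R"].T@c["t"]
    return o+d*((z-o[2])/d[:,2])[:,None]
def proj(c,X):
    K=np.array([[c["fx"],0,c["cx"]],[0,c["fy"],c["cy"]],[0,0,1.]])
    return cv2.projectPoints(np.array(X,float).reshape(-1,1,3),cv2.Rodrigues(c["R"])[0],c["t"],K,c["distortion"])[0].reshape(-1,2)
def blob(c,lo,hi,seed):
    m=cv2.inRange(cv2.cvtColor(c["pixels"],cv2.COLOR_RGB2HSV),lo,hi)
    m=cv2.morphologyEx(m,cv2.MORPH_CLOSE,np.ones((3,3)))
    n,l=cv2.connectedComponents(m); return (l==l[seed[1],seed[0]]).astype(np.uint8)
E
python3 - <<'E'
from h import *
for n,pts in dict(scene=[(322,292),(283,257),(340,368),(230,180),(260,150),(400,200)],side=[(230,225),(265,198),(158,245),(358,150),(330,155),(300,130)]).items():
    c=load(n+"0.npz"); h=cv2.cvtColor(c["pixels"],cv2.COLOR_RGB2HSV)
    print(n,[h[v,u].tolist() for u,v in pts])
a=load("scene0.npz")["pixels"][135:335,180:400,::-1]; b=load("side0.npz")["pixels"][110:280,180:420,::-1]
cv2.imwrite("pics/cr.png",np.hstack([cv2.resize(a,(396,360),interpolation=2),cv2.resize(b,(404,360),interpolation=2)]))
a=load("scene0.npz")["pixels"][130:225,180:285,::-1]; b=load("side0.npz")["pixels"][110:180,300:420,::-1]
cv2.imwrite("pics/cradle.png",np.hstack([cv2.resize(a,(398,360),interpolation=2),cv2.resize(b,(400,360),interpolation=2)]))
E
```

```text
scene [[16, 87, 207], [16, 88, 206], [17, 82, 214], [18, 79, 213], [18, 98, 109], [10, 139, 108]]
side [[17, 129, 226], [16, 131, 202], [17, 127, 227], [22, 97, 245], [18, 111, 186], [11, 153, 115]]
```

View pics/cr.png

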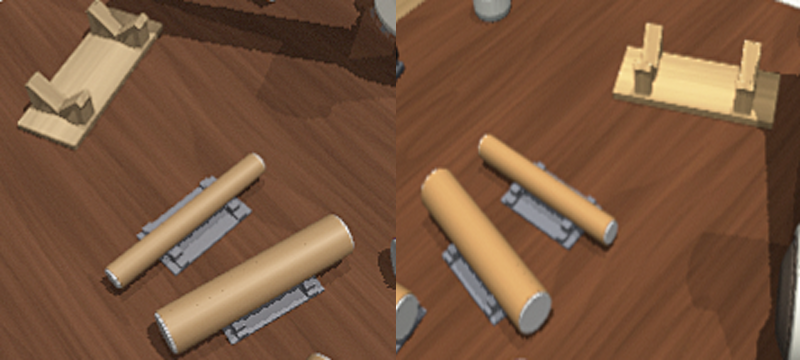

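View pics/cradle.png

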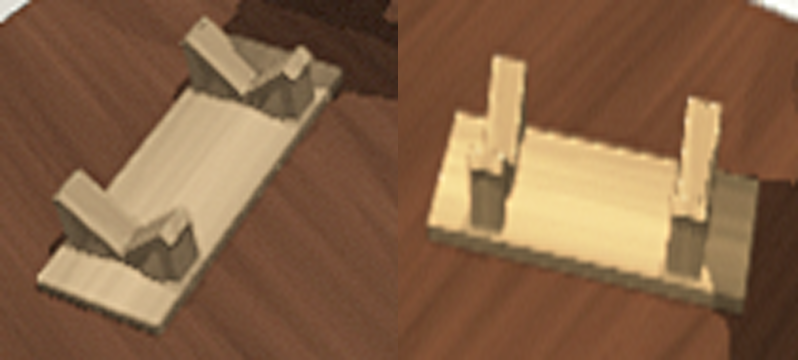

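The crop confirms the tube at scene (322,292), side (232,228): thick, long, with free flanks and a rest whose bars sit to either side. The cradle's four board corners (top face) are at about scene (190,204), (222,216), (270,148), (238,139) and side (309,156), (403,168), (408,145), (318,132).

Run:
```python
from h import *
C={n:load(n+"0.npz") for n in("scene","side")}
cor=dict(scene=[(190,204),(221.7,216),(269.7,148.5),(238,139)],side=[(309,155.7),(403.5,168.3),(407.7,144.6),(317.7,131.8)])
for n,c in C.items():
    P=cast(c,cor[n],.012)[:,:2]; print(n,"cradle corners",P.round(3).tolist(),"ctr",P.mean(0).round(4),"sides",np.linalg.norm(P-np.roll(P,-1,0),axis=1).round(3))
    d=(P[2]-P[1]+P[3]-P[0]) if n=="scene" else (P[1]-P[0]+P[2]-P[3]); print(" ax",np.degrees(np.arctan2(d[1],d[0])))
for name,seed,r,L in [("long",dict(scene=(322,292),side=(230,225)),.025,.22),("slim",dict(scene=(283,257),side=(265,198)),.015,.22),("short",dict(scene=(340,368),side=(158,245)),.025,.13)]:
  for n,c in C.items():
    m=blob(c,(12,50,130),(24,160,255),seed[n]); z=r+.01
    ys,xs=np.nonzero(m); W=cast(c,np.c_[xs,ys],z)[:,:2]; 
    rc=cv2.minAreaRect((W*1000).astype(np.float32)); b=cv2.boxPoints(rc)/1000
    e=[b[1]-b[0],b[2]-b[1]]; d=max(e,key=np.linalg.norm)
    print(name,n,m.sum(),"ctr",np.array(rc[0]).round(1),"size",np.array(rc[1]).round(1),"ax",np.degrees(np.arctan2(d[1],d[0])).round(1))
```

```text
scene cradle corners [[0.606, -0.189], [0.566, -0.112], [0.356, -0.221], [0.401, -0.305]] ctr [ 0.4823 -0.2068] sides [0.087 0.237 0.095 0.236]
 ax -151.5295800066458
side cradle corners [[0.557, -0.108], [0.35, -0.222], [0.393, -0.303], [0.604, -0.194]] ctr [ 0.4759 -0.2068] sides [0.236 0.092 0.237 0.098]
 ax -151.89583236016387
long scene 2667 ctr [507.4 183.7] size [ 49.6 227.6] ax -7.9
long side 1854 ctr [525.7 173.5] size [ 64.  243.7] ax -7.8
slim scene 1315 ctr [516.5  67.7] size [224.6  30.5] ax 4.7
slim side 1018 ctr [528.7  66.9] size [232.   33.1] ax 4.7
short scene 2057 ctr [578.4 318.9] size [135.2  47.5] ax 11.0
short side 1225 ctr [596.8 319.3] size [149.   51.8] ax 10.9
```

```bash
python3 -m inch '[[0,-3.2,3.8,0,0],[0,-6.4,7.6,0,0],[0,-9.6,11.4,0,0],[0,-12.8,15.2,0,0],[0,-16,19,0,0]]' && python3 -m inch '[[0,-3.2,3.8,0,0],[0,-6.4,7.6,0,0],[0,-9.6,11.4,0,0],[0,-12.8,15.2,0,0],[0,-16,19,0,0]]' && python3 -m inch '[[0,-3.2,3.8,0,0],[0,-6.4,7.6,0,0],[0,-9.6,11.4,0,0],[0,-12.8,15.2,0,0],[0,-16,19,0,0]]' && python3 -m inch '[[0,-3.3,3.8,0,0.14],[0,-6.6,7.7,0,0.28],[0,-6.6,7.7,0,0.43],[0,-6.6,7.7,0,0.43],[0,-6.6,7.7,0,0.43]]'
python3 - <<'E'
from bench import read_camera,monitor
from h import *
c=read_camera("wrist"); cv2.imwrite("pics/w1.png",c["pixels"][:,:,::-1]); np.savez("w1.npz",**{k:np.array(v) for k,v in c.items()})
s=monitor.read_state(); print(s["position"],s["tcp_rot"],-np.array(c["R"]).T@c["t"])
E
```

```text
time_s: 0.6
position: [0.2792, -0.3681, 0.2412]
tcp_rot: [-0.0, -0.146, 0.989, 0.0]
ft_force: [1.3, -0.8, -0.8]
opening: 0.087
grasp_force: 0.0
time_s: 1.1
position: [0.3773, -0.1398, 0.2416]
tcp_rot: [0.0, -0.146, 0.989, 0.0]
ft_force: [1.8, -0.6, 0.2]
opening: 0.0868
grasp_force: 0.0
time_s: 1.6
position: [0.4754, 0.0885, 0.2415]
tcp_rot: [-0.0, -0.147, 0.989, -0.0]
ft_force: [2.3, 0.1, 0.9]
opening: 0.087
grasp_force: 0.0
time_s: 2.1
position: [0.5157, 0.1788, 0.2411]
tcp_rot: [-0.001, 0.067, 0.998, -0.0]
ft_force: [-0.2, -0.6, 0.2]
opening: 0.0869
grasp_force: 0.0
[0.51577329 0.17840337 0.24141221] [-2.91323629e-04  6.70647389e-02  9.97748563e-01 -2.03888057e-04] [0.43294221 0.19070577 0.38458088]
```

View pics/w1.png

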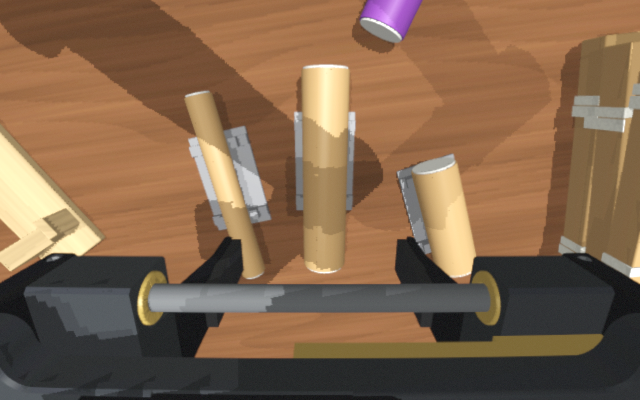

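Run:
```python
from h import *
c=load("w1.npz")
m=cv2.inRange(cv2.cvtColor(c["pixels"],cv2.COLOR_RGB2HSV),(12,70,90),(28,170,255))
mid=[]
for v in range(85,262,8):
    r=c["pixels"][v].astype(int); h=cv2.cvtColor(c["pixels"][v:v+1],cv2.COLOR_RGB2HSV)[0]
    u=np.nonzero(m[v,285:370])[0]+285
    mid.append((u.min(),u.max(),v))
mid=np.array(mid); print(mid.tolist())
ok=(mid[:,1]-mid[:,0]<52); M=mid[ok]; W=cast(c,np.c_[M[:,:2].mean(1),M[:,2]],.035)
p=np.polyfit(W[:,0],W[:,1],1); print("axis deg",np.degrees(np.arctan(p[0])))
E=cast(c,[(326,67),(324,270)],.058); print(E, "mid x",E[:,0].mean(),"len",np.ptp(E[:,0])); x=E[:,0].mean(); print("ctr",x,np.polyval(p,x))
```

```text
[[285, 369, 85], [285, 369, 93], [285, 369, 101], [285, 369, 109], [285, 369, 117], [285, 369, 125], [285, 369, 133], [285, 369, 141], [285, 369, 149], [285, 369, 157], [285, 369, 165], [285, 369, 173], [285, 353, 181], [285, 369, 189], [285, 369, 197], [285, 369, 205], [285, 369, 213], [285, 369, 221], [285, 369, 229], [285, 369, 237], [285, 369, 245], [285, 369, 253], [285, 369, 261]]Traceback (most recent call last):
  File "<stdin>", line 10, in <module>
  File "h.py", line 5, in cast
    p=cv2.undistortPoints(np.array(uv,float).reshape(-1,1,2),K,c["distortion"]).reshape(-1,2)
      ~~~~~~~~~~~~~~~~~~~^^^^^^^^^^^^^^^^^^^^^^^^^^^^^^^^^^^^^^^^^^^^^^^^^^^^^^
cv2.error: OpenCV(4.12.0) /io/opencv/modules/calib3d/src/undistort.dispatch.cpp:347: error: (-215:Assertion failed) CV_IS_MAT(_src) && CV_IS_MAT(_dst) && (_src->rows == 1 || _src->cols == 1) && (_dst->rows == 1 || _dst->cols == 1) && _src->cols + _src->rows - 1 == _dst->rows + _dst->cols - 1 && (CV_MAT_TYPE(_src->type) == CV_32FC2 || CV_MAT_TYPE(_src->type) == CV_64FC2) && (CV_MAT_TYPE(_dst->type) == CV_32FC2 || CV_MAT_TYPE(_dst->type) == CV_64FC2) in function 'cvUndistortPointsInternal'
```

Desk colour leaks into the mask, so I'll use the edges I read by eye, (303..349, 75) and (303..345, 262).

Run:
```python
from h import *
c=load("w1.npz")
W=cast(c,[(326,75),(325.5,160),(324,262)],.035); p=np.polyfit(W[:,0],W[:,1],1); print(W.round(4),"axis deg",np.degrees(np.arctan(p[0])))
E=cast(c,[(326,67),(324,270)],.058); x=E[:,0].mean(); print(E.round(4),"len",np.ptp(E[:,0]),"ctr",x,np.polyval(p,x))
w=cast(c,[(303,160),(348,160)],.04); print("width",np.linalg.norm(w[0]-w[1]))
# scene/side checks: project candidate ends (axis at z .035)
a=np.arctan(p[0]); d=np.array([np.cos(a),np.sin(a),0]); ctr=np.array([x,np.polyval(p,x),.035])
for n in("scene","side"): print(n,proj(load(n+"0.npz"),[ctr-.11*d,ctr,ctr+.11*d]).round(1).tolist())
```

```text
[[0.4082 0.2011 0.035 ]
 [0.4959 0.1894 0.035 ]
 [0.6213 0.1717 0.035 ]] axis deg -7.869650129749591
[[0.4027 0.2013 0.058 ]
 [0.6192 0.1716 0.058 ]] len 0.21649032998162987 ctr 0.5109225774197105 0.18708214825877054
width 0.04928798627888068
scene [[370.0, 264.5], [323.8, 290.7], [273.4, 319.0]]
side [[261.4, 258.1], [230.9, 227.0], [203.8, 199.2]]
```

```bash
python3 -m inch '[[0,0.6,0.8,2,0],[0,0.6,0.8,6,0],[0,0.6,0.8,10,0],[0,0.6,0.8,13,0],[0,0.6,0.8,14,0]]' 20 && python3 -m inch '[[0,0,0,2,0],[0,0,0,4,0],[0,0,0,5.5,0],[0,0,0,6.5,0],[0,0,0,6.5,0]]' && python3 -m inch '[[200,0,0,0,0],[200,0,0,0,0],[200,0,0,0,0],[200,0,0,0,0],[200,0,0,0,0]]' 20
```

```text
time_s: 2.65
position: [0.5094, 0.1857, 0.0989]
tcp_rot: [-0.002, 0.068, 0.998, -0.002]
ft_force: [-0.0, -0.4, -0.7]
opening: 0.0873
grasp_force: 0.0
time_s: 3.15
position: [0.5113, 0.1874, 0.0363]
tcp_rot: [-0.0, 0.068, 0.998, -0.0]
ft_force: [-0.2, -0.3, 0.0]
opening: 0.087
grasp_force: 0.0
time_s: 3.65
position: [0.5115, 0.188, 0.0369]
tcp_rot: [0.0, 0.068, 0.998, 0.0]
ft_force: [1.2, -0.1, 0.2]
opening: 0.0551
grasp_force: 0.1
```

```bash
python3 -m inch '[[220,0,0,0,0],[220,0,0,0,0],[220,0,0,0,0],[220,0,0,0,0]]' 20 && python3 -m inch '[[220,0,0,-1,0],[220,0,0,-3,0],[220,0,0,-5.5,0],[220,0,0,-8,0],[220,0,0,-10,0]]' && python3 -m inch '[[220,0,0,-2,0],[220,0,0,-4,0],[220,0,0,-6,0],[220,0,0,-6,0]]'
```

```text
time_s: 4.05
position: [0.5112, 0.1873, 0.0368]
tcp_rot: [-0.0, 0.068, 0.998, -0.001]
ft_force: [-0.7, -5.4, 4.2]
opening: 0.0494
grasp_force: 20.0
time_s: 4.55
position: [0.5118, 0.189, 0.1382]
tcp_rot: [0.001, 0.068, 0.998, 0.001]
ft_force: [-0.2, 0.5, -2.5]
opening: 0.0494
grasp_force: 20.0
time_s: 4.95
position: [0.513, 0.1896, 0.1996]
tcp_rot: [0.003, 0.068, 0.998, 0.003]
ft_force: [-0.4, 0.6, -1.7]
opening: 0.0493
grasp_force: 20.0
```

```bash
python3 -m inch '[[220,-0.2,-4,0,0],[220,-0.5,-9,0,0],[220,-0.7,-14,0,0],[220,-0.9,-19,0,0],[220,-1.2,-24,0,0]]' && python3 -m inch '[[220,-0.2,-4.5,0,-0.13],[220,-0.5,-9,0,-0.26],[220,-0.7,-13,0,-0.39],[220,-0.8,-15.6,0,-0.52],[220,-0.8,-15.6,0,-0.63]]' && python3 -m inch '[[220,0,0,0,0],[220,0,0,0,0],[220,0,0,0,0]]'
python3 - <<'E'
from bench import read_camera,monitor
from h import *
for n in ("wrist","scene","side"):
    c=read_camera(n); np.savez(n+"2.npz",**{k:np.array(v) for k,v in c.items()})
    cv2.imwrite(f"pics/{n}2.png",c["pixels"][:,:,::-1])
s=monitor.read_state(); print(s["position"],s["tcp_rot"])
E
```

```text
time_s: 5.45
position: [0.4898, -0.0524, 0.1955]
tcp_rot: [-0.0, 0.068, 0.998, 0.0]
ft_force: [1.6, -0.4, -1.1]
opening: 0.0494
grasp_force: 20.0
time_s: 5.95
position: [0.4766, -0.2091, 0.195]
tcp_rot: [-0.001, -0.244, 0.97, 0.001]
ft_force: [-0.5, -0.5, -1.4]
opening: 0.0494
grasp_force: 20.0
time_s: 6.25
position: [0.4775, -0.2061, 0.1961]
tcp_rot: [-0.0, -0.244, 0.97, 0.0]
ft_force: [0.2, 0.5, -1.2]
opening: 0.0497
grasp_force: 20.0
[ 0.47763147 -0.20623312  0.19650801] [ 6.10193412e-05 -2.44590578e-01  9.69626445e-01  3.99397985e-05]
```

View pics/wrist2.png

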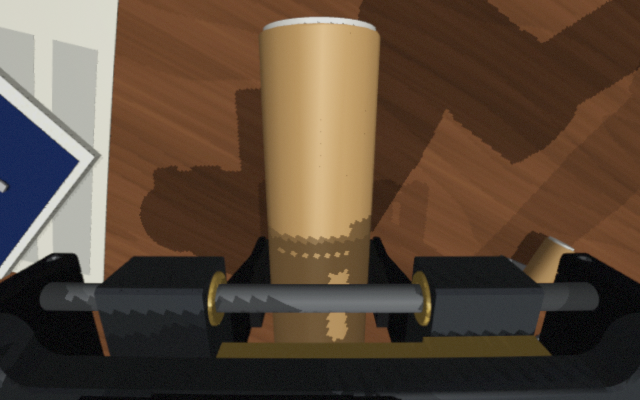

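The tube is held straight along the tool and completely hides the cradle below it. I'll lower it to just above the V tips and check from the fixed cameras.

```bash
python3 -m inch '[[220,0,0,2,0],[220,0,0,5,0],[220,0,0,8,0],[220,0,0,10,0],[220,0,0,10,0]]' && python3 -m inch '[[220,0,0,0,0],[220,0,0,0,0]]'
python3 - <<'E'
from bench import read_camera,monitor
from h import *
I=[]
for n,(u,v,w,h) in dict(scene=(170,90,120,144),side=(290,70,140,168)).items():
    c=read_camera(n); np.savez(n+"3.npz",**{k:np.array(v) for k,v in c.items()})
    I.append(cv2.resize(c["pixels"][v:v+h,u:u+w,::-1],(400,480),interpolation=2))
cv2.imwrite("pics/c3.png",np.hstack(I))
s=monitor.read_state(); print(s["position"],s["ft_force"])
E
```

```text
time_s: 6.9
position: [0.4754, -0.2061, 0.0939]
tcp_rot: [-0.003, -0.244, 0.97, 0.001]
ft_force: [-1.0, -1.2, -1.7]
opening: 0.0496
grasp_force: 20.0
time_s: 7.1
position: [0.4787, -0.2069, 0.098]
tcp_rot: [0.001, -0.245, 0.97, -0.001]
ft_force: [-0.2, 0.6, -1.7]
opening: 0.0496
grasp_force: 20.0
[ 0.47846326 -0.20691259  0.097989  ] [ 0.27541885  0.52531947 -2.46186623]
```

View pics/c3.png

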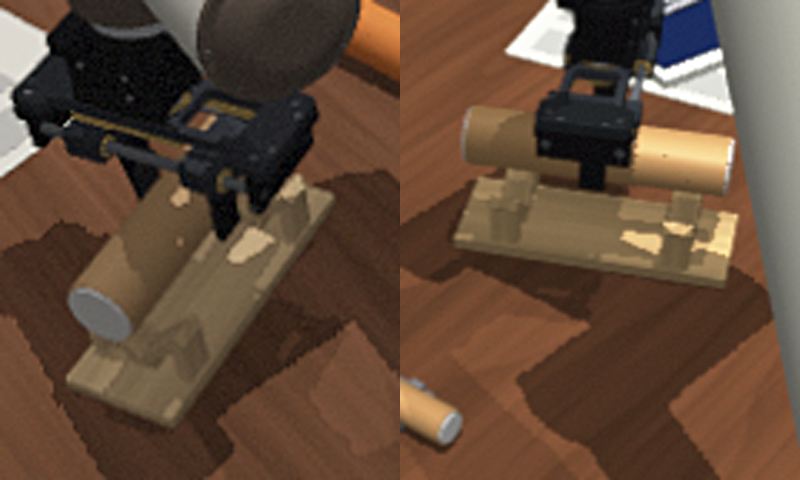

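The tube lies parallel over the cradle in both views, with its ends overhanging evenly. Lowering, and watching the force.

```bash
python3 -m inch '[[220,0,0,1,0],[220,0,0,2,0],[220,0,0,2.8,0],[220,0,0,3.2,0],[220,0,0,3.2,0]]' && python3 -m inch '[[220,0,0,0.2,0],[220,0,0,0.4,0],[220,0,0,0.4,0],[220,0,0,0.4,0]]'
```

```text
time_s: 7.7
position: [0.4771, -0.2069, 0.0637]
tcp_rot: [-0.001, -0.244, 0.97, 0.0]
ft_force: [0.5, -0.4, -1.2]
opening: 0.0497
grasp_force: 20.0
time_s: 8.1
position: [0.4782, -0.2073, 0.0612]
tcp_rot: [0.001, -0.245, 0.97, -0.001]
ft_force: [-0.2, -3.5, 0.8]
opening: 0.0495
grasp_force: 20.0
```

The side force (-3.5 N in y) shows the tube touching the +y flank. I'll shift about 1.5 mm towards -tool-y while lowering.

```bash
python3 -m inch '[[220,0,-0.1,0.1,0],[220,0,-0.15,0.2,0],[220,0,-0.15,0.2,0],[220,0,-0.15,0.2,0]]' 12
```

```text
time_s: 8.5
position: [0.479, -0.2081, 0.06]
tcp_rot: [0.001, -0.244, 0.97, -0.0]
ft_force: [-1.3, 0.4, 9.0]
opening: 0.0495
grasp_force: 12.1
```

```bash
python3 -m inch '[[220,0,0,0.1,0],[220,0,0,0.1,0],[220,0,0,0.1,0]]' 12
```

```text
time_s: 8.8
position: [0.4793, -0.2083, 0.0596]
tcp_rot: [0.001, -0.244, 0.97, -0.001]
ft_force: [-2.4, -0.0, 12.3]
opening: 0.0494
grasp_force: 12.1
```

The force is now purely vertical at 12 N at the expected height, so the tube is seated. Releasing and retreating upward.

```bash
python3 -m inch '[[100,0,0,0,0],[60,0,0,0,0],[0,0,0,0,0],[0,0,0,0,0],[0,0,0,0,0]]' && python3 -m inch '[[0,0,0,0,0],[0,0,0,0,0],[0,0,0,-1,0],[0,0,0,-3,0],[0,0,0,-6,0]]' && python3 -m inch '[[0,0,0,-4,0],[0,0,0,-8,0],[0,0,0,-11,0],[0,0,0,-11,0],[0,0,0,-11,0]]'
python3 - <<'E'
from bench import read_camera,monitor
from h import *
I=[]
for n,(u,v,w,h) in dict(scene=(170,90,120,144),side=(290,70,140,168)).items():
    c=read_camera(n); np.savez(n+"4.npz",**{k:np.array(v) for k,v in c.items()})
    I.append(cv2.resize(c["pixels"][v:v+h,u:u+w,::-1],(400,480),interpolation=2))
    a=np.radians(28.3); d=np.array([np.cos(a),np.sin(a),0])*.11; s=np.array([.479,-.208,.0574])
    p=proj(c,[s-d,s,s+d]); print(n,((p-[u,v])*400/w).round(0).tolist())
cv2.imwrite("pics/c4.png",np.hstack(I))
s=monitor.read_state(); print(s["position"],s["ft_force"],s["opening"])
E
```

```text
time_s: 9.3
position: [0.4779, -0.208, 0.0572]
tcp_rot: [-0.0, -0.244, 0.97, 0.0]
ft_force: [0.0, -0.2, -0.4]
opening: 0.0771
grasp_force: 0.0
time_s: 9.8
position: [0.4771, -0.208, 0.1175]
tcp_rot: [-0.002, -0.244, 0.97, 0.001]
ft_force: [0.9, -0.6, 0.2]
opening: 0.0869
grasp_force: 0.0
time_s: 10.3
position: [0.4781, -0.208, 0.2287]
tcp_rot: [0.001, -0.244, 0.97, -0.0]
ft_force: [-0.4, -0.7, -0.8]
opening: 0.0875
grasp_force: 0.0
scene [[269.0, 140.0], [196.0, 237.0], [113.0, 347.0]]
side [[324.0, 202.0], [197.0, 185.0], [73.0, 169.0]]
[ 0.4773352  -0.20795526  0.22673106] [ 0.23290181 -0.87016948 -0.68037206] 0.08706304842111846
```

View pics/c4.png

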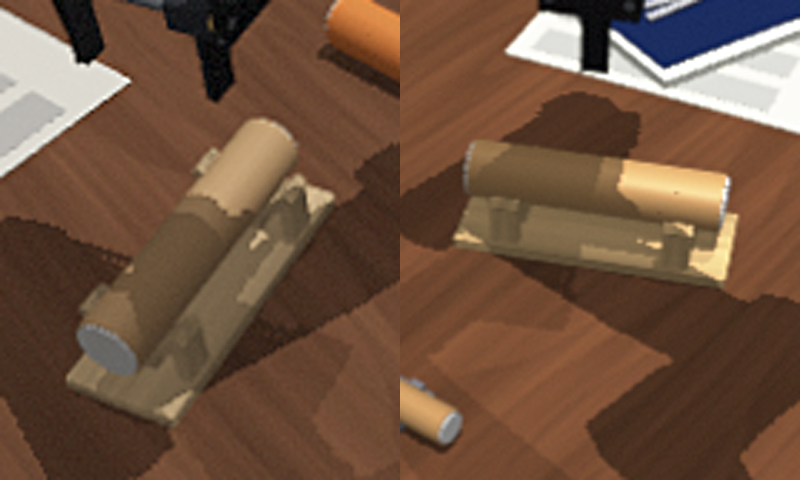

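The tube is seated in both Vs and centred along the board: side-crop ends at 463 and 733 against board ends at 452 and 738. The gripper is clear.

```bash
python3 -c "
from bench import workorder; print(workorder.hand_in())"
```

```text
the job is handed in; nothing more can be done
None
```

The long thick tube was lowered fully into the V-cradle before release and lies in both Vs, about centred; the arm stayed clear of the slim and short tubes, and the job was handed in at about 10.4 s (no verdict returned).

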